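Load the printed torch and push its barrel on

ROBOT

A 7-joint arm with a two-finger parallel gripper is mounted at the origin on the work surface. World frame = base frame: x ahead of the robot, y to its left, z up, the work surface at z = 0. Lengths are in m, angles in rad, forces in N, time in s.
With the tool pointing down it reaches from about 0.4 to 0.85 m from the base axis. Payload 4.5 kg.
Tool frame: the origin (TCP) lies at the centre of the arm's flange, where the gripper is bolted on; the fingertips stand 166 mm ahead of it and the grasp point (between the pads) lies 147 mm ahead of it (tips_ahead is the distance from the TCP to the fingertips, in m); z points along the fingers, y is the line along which they close (so a half turn about z gives the same grasp; the last joint's range is limited). The gripper opens to 88 mm and grips with 3 to 60 N. Pads are 18 mm wide; open, the fingers measure 123 mm over their backs; the gripper's body (75 mm by 187 mm) begins 45 mm behind the grasp point.
Start: joints at [1.165, 0.689, -0.195, 1.565, 0.157, 0.902, -0.215], TCP at [0.266, -0.566, 0.405] pointing down, gripper open.
Joint ranges: [-3.01, 3.01], [-0.46, 2.08], [-1.47, 1.51], [0.13, 2.56], [-1, 4.14], [0.04, 2.09], [-2.66, 2.66]. Speed limits (rad/s): [2.57, 2.57, 3.14, 3.14, 3.14, 3.14, 3.14].

INTERFACE

Orientations are given as a unit quaternion [w, x, y, z].
In Python, from bench import * gives the robot as it stands. The module is installed in compiled form; this text tells all that it offers.
- The arm moves only by the tool jog_arm, never from a script. Its argument "series" is a list of rows, each a list of 7 numbers: the shift along the world's x, y, z in units of 150 mm (1.0 is 150 mm), then the turn, a rotation vector about the world's x, y, z in units of 360 degrees (1.0 is 360 degrees), then the opening, from -1 (shut) to 1 (fully open). A call has 1 to 5 rows; each row is the pose to reach, as a shift and turn from the pose commanded when the call began, turning the shorter way round; what a row does not reach only later rows make up. A row lasts 1/12 s, in which the tool goes at most 41.7 mm and 7.16 degrees, less where a joint would pass 70% of its speed; a pose out of reach is approached as far as the arm can. A call with a number of a shift or a turn outside -1 to 1 is refused whole. A call with a gripper value outside its range is refused whole. The fingers move at their own pace and stop on an object; the grip force is fixed at half the most. Time passes only in rows, so rows that repeat a pose let the fingers close. It gives the time, the measured TCP pose, the force, the opening and the grip force at its end, in the units of the state.
- state(): the state, without advancing time (a new reading comes with each control period).
- snapshot(name): name is "scene" or "side" or "wrist"; returns a dict with "image" (384x512x3 uint8, red, green, blue), "K" (3x3 intrinsics, pixels), "view" (4x4, takes a point from world to camera coordinates); the wrist camera has in their place "hand_eye" (4x4, takes a point from camera to tool coordinates, whose origin is the TCP and whose axes are the flange's). Camera axes: x right, y down, z forward; pixel columns grow to the right and rows downward; lengths in m; the calibration is good to about 2 mm. A picture is of the moment at which its call begins: read the wrist's pose just before it. There is no depth.
- finish_job(): hands the job in; it is judged then, once.
The state is a dict: "t": time; "q": joint angles; "qvel": joint speeds; "effort": joint torques, N m; "position": TCP position; "orientation": TCP orientation; "ft_force": force on the tool from outside, world axes, zero at the start; "ft_torque": the same for the moment, N m; "finger_gap": finger opening in m; "grip_force": force on a finger pad.
Only numpy, scipy, OpenCV 4.12 (cv2) and the standard library are available. Lean on these libraries where they do the work, as an engineer would, in place of code of your own. Each camera call takes 0.05 s, during which the arm holds its last target. There are 200 camera calls.

TASK

Load the half-built printed torch that stands fixed in the dark base: take the long battery cell out of the holder and lower it into the torch's open tube until it rests on the bottom, then push the tall ribbed barrel down over the tube, covering the cell, until its lower edge sits home on the torch's shoulder all round. Keep cell and barrel upright the way up they stand now, be gentle with the printed parts (guide both down by hand, no dropping, no forcing), and leave everything else on the bench where it is.

Things in the scene. Friction and masses are not known exactly. Their poses are not given: they have to be found in the camera images.
- torch: Half-built torch, fixed to the bench: dark square base plate 90 x 90 x 18 mm; on it a round green head, 60 mm diameter, its flat top (the shoulder, 52 mm diameter) 34 mm above the table; from that rises an open green tube, 29 mm outside diameter, 36 mm high, its top 6 mm tapering to 25 mm. In the tube a round well, 20.6 mm diameter, 31 mm deep. Origin: centre of the underside, z along the tube.
- torch_shoulder (a point): Point on the tube's axis at the height of the shoulder (34 mm above the table), where the centre of the barrel's lower edge must come to rest.
- torch_well (a point): Centre of the well's floor, 39 mm above the table, where the centre of the long cell's foot must come to rest.
- torch_mouth (a point): Centre of the tube's open top, 70 mm above the table.
- barrel: The tall barrel: a green printed ribbed sleeve, open at both ends, standing upright loose on the table; 80 mm tall, 40 mm outside diameter (about 41.5 mm over the ribs), bore 32 mm, wall 4 mm, about 60 g. Origin: centre of its lower edge, z along its axis.
- barrel_top (a point): Centre of the barrel's upper edge, 80 mm above its origin.
- collar: Bystander: a short ribbed sleeve of the same green and the same diameters as the barrel but only 30 mm tall, standing loose on the table. Not used. Origin: centre of its lower edge.
- holder: Black cell holder, a block of 44 x 136 x 32 mm fixed to the bench, with three round wells in a row along its y axis at y = -45, 0 and +45 mm, each 20 mm in diameter and 22 mm deep. Origin: centre of its underside.
- long_cell: The long battery cell: cylinder of 18 mm diameter, 65 mm long, orange with a black band and a small steel button on its upper end, foot chamfered 2.5 mm, about 46 g; it stands upright in one of the holder's wells, its upper 43 mm showing. Origin: centre of its foot, z along its axis to the button.
- long_cell_top (a point): Centre of the long cell's upper end, 65 mm above its origin.
- short_cell: Bystander: a short cell of the same 18 mm diameter and looks but 35 mm long; it stands in another of the holder's wells, its upper 13 mm showing. Not used. Origin: centre of its foot.
- driver: Bystander: yellow-handled screwdriver 190 mm long lying on the table. Origin: under its middle.
- cutters: Bystander: red-handled side cutters about 125 mm long lying on the table. Origin: under the pivot.
- tip_tin: Bystander: round steel tin of copper wool, 76 mm diameter, 38 mm high. Origin: centre of its underside.
Mind the look-alikes: they are no part of the job. Of the things that look like the torch, take the one that is farthest from the robot's base at the start.

How it is judged:
On the way, in this order (a step that is already met when the one before it is completed fails the run):
1. the long cell, still touched by the fingers, is in the torch's tube with its foot less than 20 mm above the well's floor (z of long_cell in the frame of torch_well between 0.003 and 0.02 m and horizontal distance between long_cell and torch_well below 0.005 m and contact force between the fingers and long_cell above 0.3 N), for 0.03 s.
2. the long cell stands upright on the floor of the torch's well (z of long_cell in the frame of torch_well between -0.003 and 0.003 m and horizontal distance between long_cell and torch_well below 0.004 m and angle between long_cell's own z axis and vertical below 0.12 rad), for 0.2 s.
3. the barrel, still touched by the fingers, is over the tube with its lower edge within 15 mm of the shoulder (z of barrel in the frame of torch_shoulder between -0.003 and 0.015 m and horizontal distance between barrel and torch_shoulder below 0.005 m and angle between barrel's own z axis and vertical below 0.15 rad and contact force between the fingers and barrel above 0.3 N), for 0.05 s.
At the end, for the whole second after the job is handed in: Cell upright in the well (foot within 3 mm of the floor in height, 4 mm sideways, tilt under 0.12 rad); barrel home (lower edge within 2.5 mm of the shoulder in height, 4 mm sideways, tilt under 0.06 rad); both at rest; collar, short cell, driver, cutters and tin within 40 mm of their start (all of step 2 and z of barrel in the frame of torch_shoulder between -0.0025 and 0.0025 m and horizontal distance between barrel and torch_shoulder below 0.004 m and angle between barrel's own z axis and vertical below 0.06 rad and linear speed of each of barrel, long_cell below 0.01 m/s and distance of each of collar, short_cell, driver, cutters, tip_tin from where it was at the start of the episode below 0.04 m); the robot touches nothing.
It fails at once if the barrel pressed or dropped on the torch with more than 30 N (contact force between barrel and torch above 30 N).
It fails at once if the long cell pressed or dropped on the torch with more than 30 N (contact force between long_cell and torch above 30 N).
It fails at once if a bystander moved by more than 40 mm (distance of any of collar, short_cell, driver, cutters, tip_tin from where it was at the start of the episode above 0.04 m).
It also fails if it takes over 67 s, if anything falls off the work surface, if the arm or the gripper's body presses on something with over 40 N, if the wrist force passes 120 N, or if a joint passes its speed limit or range.

## Working session

There is one attempt and no reset: what is moved stays moved. The work goes in short steps, Python scripts to look and compute and a tool call to move; the robot and the scene stay as the last step left them, time stands still between calls to the robot, and variables do not carry over. Pictures are saved under pics/ and viewed, at most 15 in all, crops included, and the job is handed in when it is done.

Besides the shell and the picture viewer there is one more tool, called as name(argument=value, ...), one argument or row to a line, values as JSON. jog_arm: Moves the arm, as the interface text tells. Shifts and turns lie within -1 to 1; 1 stands for 150 mm of shift or 360 degrees of turn. Its arguments: {"type":"object","properties":{"series":{"type":"array","items":{"type":"array","items":{"type":"number","minimum":-1,"maximum":1}}}},"required":["series"]}

```bash
mkdir -p pics; cat > h.py <<'E'
from bench import *
import numpy as np, cv2, json
def snap(n,f):
    s=state(); d=snapshot(n); cv2.imwrite(f'pics/{f}.png',d['image'][:,:,::-1])
    if 'view' in d: V=np.array(d['view'])
    else:
        from scipy.spatial.transform import Rotation as R
        q=s['orientation']; T=np.eye(4); T[:3,:3]=R.from_quat([q[1],q[2],q[3],q[0]]).as_matrix(); T[:3,3]=s['position']
        V=np.linalg.inv(T@np.array(d['hand_eye']))
    np.savez(f'pics/{f}.npz',K=d['K'],V=V,im=d['image']); return d
def ray(f,uv,z):
    d=np.load(f'pics/{f}.npz'); K,V=d['K'],d['V']; M=np.linalg.inv(V)
    r=M[:3,:3]@np.linalg.inv(K)@[uv[0],uv[1],1]; o=M[:3,3]
    return (o+r*(z-o[2])/r[2]).round(4)
def proj(f,p):
    d=np.load(f'pics/{f}.npz'); c=d['V'][:3]@np.r_[p,1]; c=d['K']@c; return (c[:2]/c[2]).round(1)
E
python3 - <<'E'
from h import *
for n in ['scene','side','wrist']: snap(n,n+'0')
a=[cv2.imread(f'pics/{n}0.png') for n in ['scene','side','wrist']]
cv2.imwrite('pics/side_b.png',cv2.resize(a[1],(800,600)));cv2.imwrite('pics/scene_b.png',cv2.resize(a[0],(800,600)))
for n in ['scene','side','wrist']:
    V=np.load(f'pics/{n}0.npz')['V'];print(np.linalg.inv(V).round(3))
print(state())
E
```

```text
[[ 7.360e-01  4.730e-01 -4.850e-01  1.074e+00]
 [ 6.770e-01 -5.150e-01  5.250e-01 -5.980e-01]
 [-1.000e-03 -7.150e-01 -7.000e-01  8.830e-01]
 [ 0.000e+00  0.000e+00  0.000e+00  1.000e+00]]
[[-0.769 -0.512  0.383  0.016]
 [-0.639  0.601 -0.48   0.609]
 [ 0.016 -0.614 -0.789  1.042]
 [ 0.     0.     0.     1.   ]]
[[ 0.426 -0.864 -0.269  0.336]
 [-0.905 -0.407 -0.125 -0.533]
 [-0.002  0.297 -0.955  0.384]
 [ 0.     0.     0.     1.   ]]
{'t': 0.15, 'q': array([ 1.16481288,  0.6897742 , -0.19457663,  1.56603991,  0.15732749,
        0.90251175, -0.21507113]), 'qvel': array([ 6.86796738e-05, -2.01242721e-03, -1.19284928e-03, -2.47203894e-03,
       -2.63391710e-04, -3.32358406e-04, -1.32410509e-03]), 'effort': array([-2.18340305e-03, -5.27863991e+01, -1.26892928e+00, -1.53586167e+01,
       -5.25417959e-02,  3.95062889e-03,  1.13488691e-04]), 'position': array([ 0.26599201, -0.56531963,  0.40412345]), 'orientation': array([-6.41541222e-04,  9.75905447e-01,  2.18192829e-01, -1.89405690e-04]), 'ft_force': array([ 0.73734266,  1.50061263, -0.6900055 ]), 'ft_torque': array([-0.00864021,  0.0380987 , -0.00377216]), 'grip_force': 0.0, 'finger_gap': 0.0884236065500948}
```

View pics/scene_b.png

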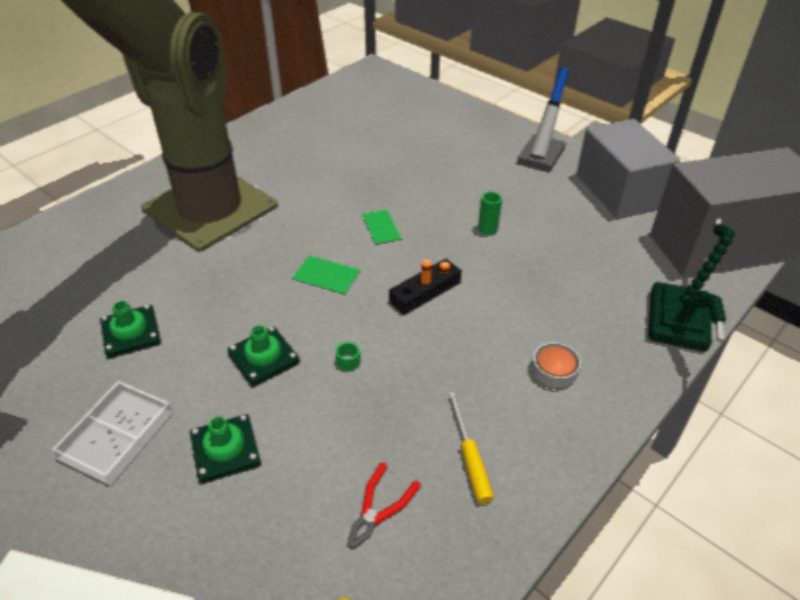

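View pics/side_b.png

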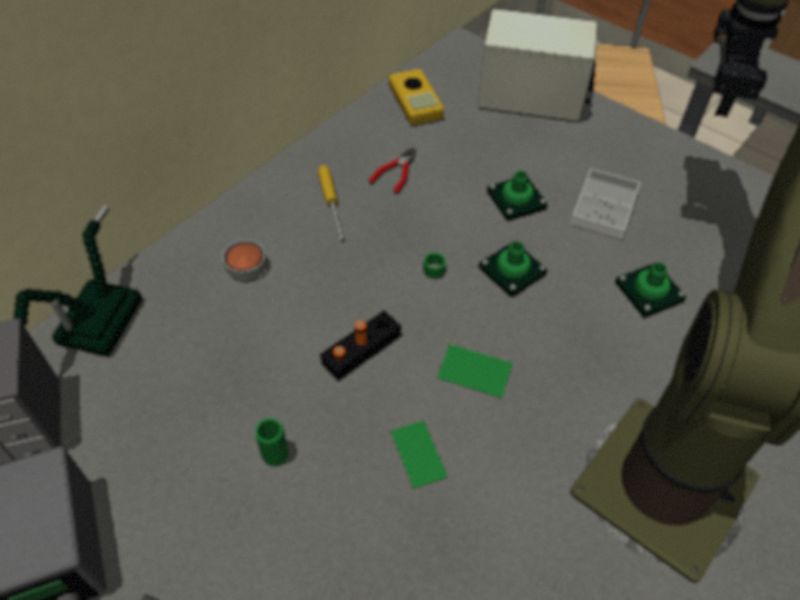

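The scene view (800x600) shows three torches, with mouths at about (122,306), (260,331) and (219,425). The long cell top is at (427,264), the barrel at (491,197) and the collar at (347,350). The side view shows the same objects.

```bash
python3 - <<'E'
from h import *
s=1.5625
P={'A':((122,306),(657,268),.07),'B':((260,331),(516,247),.07),'C':((219,425),(520,178),.07),'cell':((427,264),(361,325),.075),'shortc':((446,266),(340,352),.045),'barrel':((491,197),(269,427),.08),'collar':((348,348),(434,260),.03),'tin':((557,358),(245,256),.038),'drv':((465,450),(330,200),.015),'cut':((370,517),(405,158),.01)}
for k,(a,b,z) in P.items():
    p=ray('scene0',np.array(a)/s,z);q=ray('side0',np.array(b)/s,z);print(k,p,q,np.hypot(*p[:2]))
def crop(f,c,r=45):
    im=cv2.imread(f'pics/{f}.png');x,y=(np.array(c)/s).astype(int);x0,y0=max(0,x-r),max(0,y-r);print(f,x0,y0)
    return cv2.resize(im[y0:y0+66,x0:x0+66],(396,300) if 0 else (390,390),interpolation=cv2.INTER_CUBIC)
t=[crop('scene0',P[k][0],33) for k in('C','cell')]
t2=[crop('side0',P[k][1],33) for k in('C','cell')]
cv2.imwrite('pics/cr.png',cv2.resize(np.vstack([np.hstack(t),np.hstack(t2)]),(600,600)))
E
```

```text
A [ 0.1983 -0.3071  0.07  ] [ 0.1949 -0.3049  0.07  ] 0.3655588871850881
B [ 0.4098 -0.1891  0.07  ] [ 0.4042 -0.1881  0.07  ] 0.45132565847733497
C [ 0.507  -0.3439  0.07  ] [ 0.4963 -0.3355  0.07  ] 0.6126305656755954
cell [0.505  0.1078 0.075 ] [0.4955 0.1116 0.075 ] 0.5163776137672895
shortc [0.5127 0.153  0.045 ] [0.5007 0.1569 0.045 ] 0.535042325428559
barrel [0.4732 0.3347 0.08  ] [0.4741 0.3317 0.08  ] 0.5796053226118615
collar [ 0.5122 -0.0962  0.03  ] [ 0.5135 -0.1008  0.03  ] 0.521155715693496
tin [0.7778 0.1094 0.038 ] [0.7676 0.1134 0.038 ] 0.7854560458739879
drv [ 0.768  -0.1111  0.015 ] [ 0.7659 -0.1002  0.015 ] 0.7759943363195378
cut [ 0.7373 -0.2787  0.01  ] [ 0.7363 -0.2897  0.01  ] 0.7882163281739347
scene0 107 239
scene0 240 135
side0 299 80
side0 198 175
```

jog_arm(
  series=[
    [0.787, 0.75, 0, 0, 0, 0.076, 1],
    [0.787, 0.75, 0, 0, 0, 0.076, 1],
    [0.787, 0.75, 0, 0, 0, 0.076, 1],
    [0.787, 0.75, 0, 0, 0, 0.076, 1],
    [0.787, 0.75, 0, 0, 0, 0.076, 1],
  ],
)

```text
t: 0.57
position: [0.3914, -0.4457, 0.4051]
orientation: [-0.001, 0.893, 0.451, 0.004]
ft_force: [-0.4, 0.8, -0.2]
finger_gap: 0.088
grip_force: 0.0
```

jog_arm(
  series=[
    [0.787, 0.75, 0, 0, 0, 0.076, 1],
    [0.787, 0.75, 0, 0, 0, 0.076, 1],
    [0.787, 0.75, 0, 0, 0, 0.076, 1],
    [0.787, 0.75, 0, 0, 0, 0.076, 1],
    [0.787, 0.75, 0, 0, 0, 0.076, 1],
  ],
)

```text
t: 0.98
position: [0.5083, -0.3325, 0.4052]
orientation: [-0.0, 0.761, 0.648, 0.005]
ft_force: [0.9, 0.5, 0.4]
finger_gap: 0.0876
grip_force: 0.0
```

```bash
python3 - <<'E'
from h import *
snap('wrist','wC'); s=state(); print(s['t'],s['position'],s['orientation'],s['q'])
cv2.imwrite('pics/wC_b.png',cv2.resize(cv2.imread('pics/wC.png'),(800,600)))
E
```

```text
1.0333 [ 0.50551472 -0.33609506  0.40477787] [-3.66696069e-04  7.63765229e-01  6.45490209e-01  2.22029074e-03] [ 0.76057752  0.68916411 -0.4430429   1.61460604  0.34545377  0.91536692
  0.0265108 ]
```

View pics/wC_b.png

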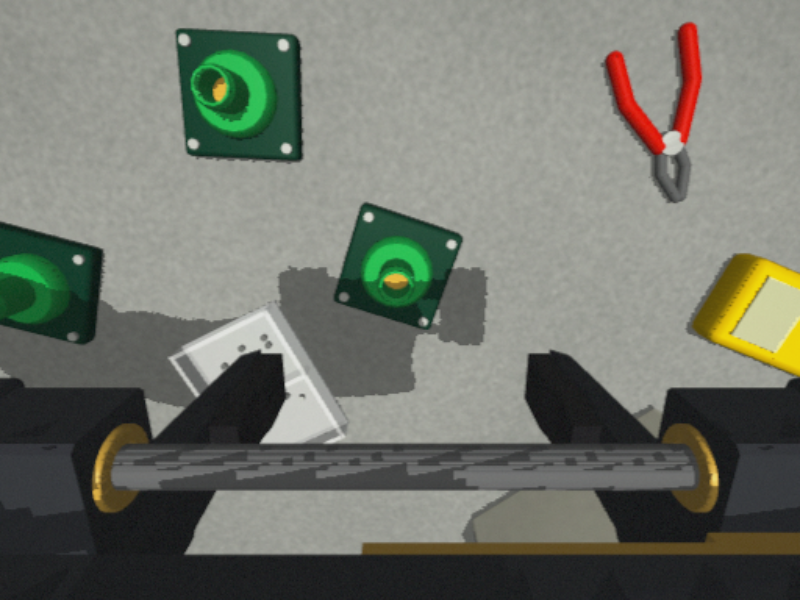

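The wrist view shows torch C with its mouth at about (397,279) and base screws at (368,216), (451,243), (424,321) and (344,297).

jog_arm(
  series=[
    [0, 0.99, 0, 0, 0, 0, 1],
    [0, 0.99, 0, 0, 0, 0, 1],
    [0, 0.99, 0, 0, 0, 0, 1],
    [0, 0.99, 0, 0, 0, 0, 1],
    [0, 0.99, 0, 0, 0, 0, 1],
  ],
)

```text
t: 1.45
position: [0.502, -0.1868, 0.4051]
orientation: [-0.001, 0.764, 0.645, 0.001]
ft_force: [0.9, 1.0, 0.8]
finger_gap: 0.0882
grip_force: 0.0
```

jog_arm(
  series=[
    [0, 0.99, 0, 0, 0, 0, 1],
    [0, 0.99, 0, 0, 0, 0, 1],
    [0, 0.99, 0, 0, 0, 0, 1],
    [0, 0.99, 0, 0, 0, 0, 1],
    [0, 0.99, 0, 0, 0, 0, 1],
  ],
)

```text
t: 1.87
position: [0.5022, -0.0391, 0.4051]
orientation: [-0.001, 0.764, 0.645, 0.001]
ft_force: [0.3, -0.1, 0.1]
finger_gap: 0.0881
grip_force: 0.0
```

jog_arm(
  series=[
    [0, 0.99, 0, 0, 0, 0, 1],
    [0, 0.99, 0, 0, 0, 0, 1],
    [0, 0.99, 0, 0, 0, 0, 1],
    [0, 0.99, 0, 0, 0, 0, 1],
    [0, 0.99, 0, 0, 0, 0, 1],
  ],
)

```text
t: 2.28
position: [0.5025, 0.1091, 0.4051]
orientation: [-0.001, 0.765, 0.644, 0.002]
ft_force: [0.3, -0.2, 0.4]
finger_gap: 0.0881
grip_force: 0.0
```

jog_arm(
  series=[
    [0, 0, 0, 0, 0, 0, 1],
    [0, 0, 0, 0, 0, 0, 1],
    [0, 0, 0, 0, 0, 0, 1],
  ],
)

```text
t: 2.53
position: [0.5027, 0.1021, 0.4045]
orientation: [0.001, 0.768, 0.64, -0.001]
ft_force: [0.5, 0.2, -0.2]
finger_gap: 0.0882
grip_force: 0.0
```

```bash
python3 - <<'E'
from h import *
s=1.5625
print('mouth',ray('wC',np.array((397,279))/s,.07),'screws',np.mean([ray('wC',np.array(c)/s,.018) for c in((368,216),(451,243),(424,321),(344,297))],0))
snap('wrist','wH'); t=state(); print(t['t'],t['position'],t['orientation'],t['q'],t['qvel'])
cv2.imwrite('pics/wH_b.png',cv2.resize(cv2.imread('pics/wH.png'),(800,600)))
E
```

```text
mouth [ 0.5042 -0.3403  0.07  ] screws [ 0.50235  -0.346425  0.018   ]
2.5833 [0.50258912 0.10236904 0.40450832] [ 5.39406738e-04  7.67907860e-01  6.40559723e-01 -6.84639166e-04] [-0.0382288   0.56300789 -0.39959722  1.89322825  0.31262835  0.74742093
 -0.79456672] [-0.00584537 -0.00160296 -0.01124166  0.00082089 -0.00234714  0.00041804
 -0.0031456 ]
```

View pics/wH_b.png

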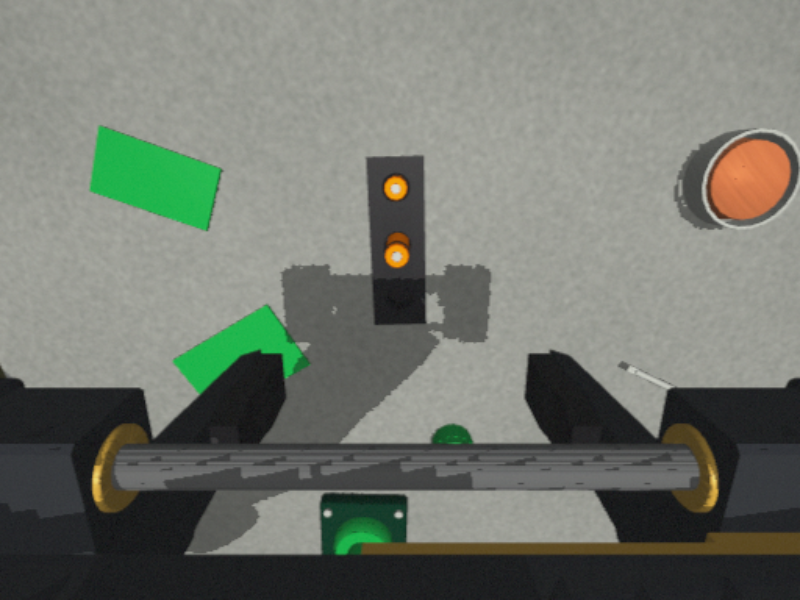

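Wrist view: the long cell top is at (397,257) and the short cell top at (396,188). The holder row runs vertically in the image, so the fingers close across it as wanted.

```bash
python3 - <<'E'
from h import *
s=1.5625
print(ray('wH',np.array((397,257))/s,.075),ray('wH',np.array((396,188))/s,.045),[ray('wH',np.array(c)/s,.032) for c in((367,157),(423,156),(426,323),(375,324))])
for f,c in(('wH',(397,257)),):
  d=np.load('pics/wH.npz')['im'];h=cv2.cvtColor(d,cv2.COLOR_RGB2HSV)
  m=cv2.inRange(h,(5,150,200),(22,255,255));n,l,st,ce=cv2.connectedComponentsWithStats(m)
  print([(st[i],ce[i]*s) for i in range(1,n) if st[i][4]>30])
E
```

```text
[0.4993 0.109  0.075 ] [0.5065 0.1541 0.045 ] [array([0.4887, 0.1796, 0.032 ]), array([0.5305, 0.1727, 0.032 ]), array([0.5104, 0.0392, 0.032 ]), array([0.4678, 0.046 , 0.032 ])]
[(array([ 456,   90,   49,   48, 1700], dtype=int32), array([751.71783088, 175.71875   ])), (array([246, 113,  14,  15, 119], dtype=int32), array([394.78728992, 187.27678571])), (array([247, 157,  14,  14, 122], dtype=int32), array([395.99129098, 255.07172131])), (array([454, 305,   5,  19,  40], dtype=int32), array([712.5     , 492.578125])), (array([ 60, 309,   4,  12,  36], dtype=int32), array([ 96.13715278, 491.23263889]))]
```

jog_arm(
  series=[
    [-0.022, 0.047, -0.95, 0, 0, 0, 1],
    [-0.022, 0.047, -0.95, 0, 0, 0, 1],
    [-0.022, 0.047, -0.95, 0, 0, 0, 1],
    [-0.022, 0.047, -0.95, 0, 0, 0, 1],
    [-0.022, 0.047, -0.95, 0, 0, 0, 1],
  ],
)

```text
t: 3.0
position: [0.4977, 0.1104, 0.2586]
orientation: [-0.001, 0.767, 0.642, -0.004]
ft_force: [-0.8, -0.0, 0.1]
finger_gap: 0.0884
grip_force: 0.0
```

jog_arm(
  series=[
    [0, 0, 0, 0, 0, 0, 1],
    [0, 0, 0, 0, 0, 0, 1],
    [0, 0, 0, 0, 0, 0, 1],
    [0, 0, 0, 0, 0, 0, 1],
    [0, 0, 0, 0, 0, 0, 1],
  ],
)

```text
t: 3.42
position: [0.4994, 0.1119, 0.2635]
orientation: [0.001, 0.767, 0.642, 0.001]
ft_force: [-1.1, -0.1, 0.1]
finger_gap: 0.0879
grip_force: 0.0
```

```bash
python3 - <<'E'
from h import *
snap('wrist','w2'); t=state(); print(t['t'],t['position'],t['orientation'])
s=1.5625
d=np.load('pics/w2.npz')['im'];h=cv2.cvtColor(d,cv2.COLOR_RGB2HSV)
m=cv2.inRange(h,(5,150,200),(22,255,255));n,l,st,ce=cv2.connectedComponentsWithStats(m)
print([(st[i],ce[i],ray('w2',ce[i],.075)) for i in range(1,n) if st[i][4]>60])
E
```

```text
3.4667 [0.49927154 0.11192931 0.26325242] [4.29284946e-04 7.66620393e-01 6.42099750e-01 9.48543219e-04]
[(array([244, 137,  23,  23, 327], dtype=int32), array([255.21100917, 148.17431193]), array([0.507 , 0.1597, 0.075 ]))]
```

jog_arm(
  series=[
    [0, -0.017, -0.1, 0, 0, 0, 1],
    [0, -0.017, -0.25, 0, 0, 0, 1],
    [0, -0.017, -0.342, 0, 0, 0, 1],
    [0, -0.017, -0.342, 0, 0, 0, 1],
    [0, -0.017, -0.342, 0, 0, 0, 1],
  ],
)

```text
t: 3.88
position: [0.4988, 0.1096, 0.211]
orientation: [-0.0, 0.766, 0.642, -0.0]
ft_force: [-0.2, 0.4, -0.2]
finger_gap: 0.0883
grip_force: 0.0
```

jog_arm(
  series=[
    [0, 0, 0, 0, 0, 0, 1],
    [0, 0, 0, 0, 0, 0, 1],
    [0, 0, 0, 0, 0, 0, 1],
  ],
)

```text
t: 4.13
position: [0.4993, 0.1095, 0.2119]
orientation: [0.0, 0.767, 0.642, 0.001]
ft_force: [0.4, 0.3, -0.1]
finger_gap: 0.088
grip_force: 0.0
```

```bash
python3 - <<'E'
from h import *
snap('wrist','w3'); t=state(); print(t['t'],t['position'],t['orientation'],t['ft_force'])
cv2.imwrite('pics/w3_b.png',cv2.resize(cv2.imread('pics/w3.png'),(800,600)))
E
```

```text
4.1833 [0.49921333 0.10947811 0.21173114] [2.68896141e-04 7.66565738e-01 6.42165392e-01 7.11225255e-04] [-1.01449844 -0.04366122  0.54785888]
```

View pics/w3_b.png

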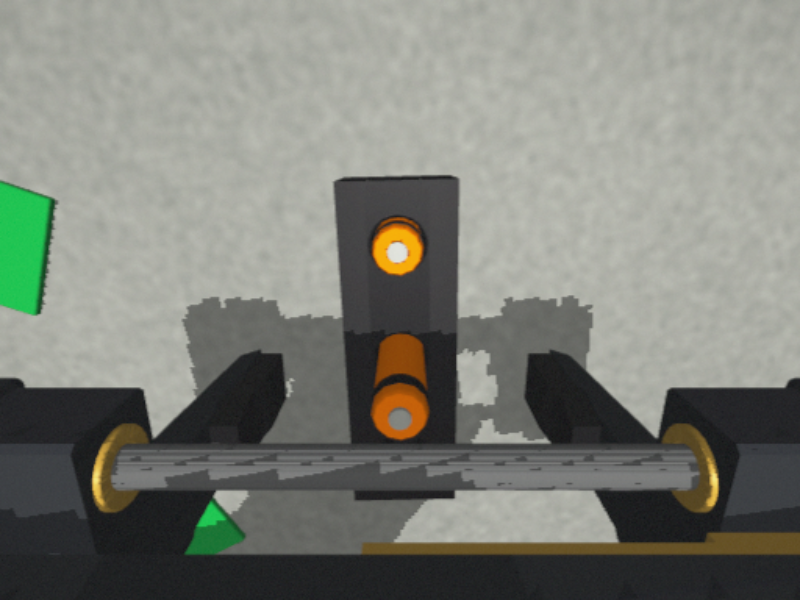

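The cell top is at about (400,411), centred between the fingers. Closing.

jog_arm(
  series=[
    [0, 0, 0, 0, 0, 0, -1],
    [0, 0, 0, 0, 0, 0, -1],
    [0, 0, 0, 0, 0, 0, -1],
    [0, 0, 0, 0, 0, 0, -1],
    [0, 0, 0, 0, 0, 0, -1],
  ],
)

```text
t: 4.6
position: [0.4989, 0.1095, 0.2109]
orientation: [0.0, 0.767, 0.642, 0.0]
ft_force: [-0.2, 0.5, 1.0]
finger_gap: 0.057
grip_force: 0.0
```

jog_arm(
  series=[
    [0, 0, 0, 0, 0, 0, -1],
    [0, 0, 0, 0, 0, 0, -1],
    [0, 0, 0, 0, 0, 0, -1],
    [0, 0, 0, 0, 0, 0, -1],
    [0, 0, 0, 0, 0, 0, -1],
  ],
)

```text
t: 5.02
position: [0.4989, 0.1095, 0.2109]
orientation: [0.0, 0.767, 0.642, 0.0]
ft_force: [-0.8, 0.0, 0.2]
finger_gap: 0.0235
grip_force: 0.0
```

```bash
python3 - <<'E'
from h import *
print(ray('w3',np.array((400,411))/1.5625,.075)); t=state(); print(t)
E
```

```text
[0.4995 0.1127 0.075 ]
{'t': 5.0167, 'q': array([-0.20424139,  0.87709914, -0.16851828,  2.03850672,  0.51305899,
        0.26590508, -0.98644861]), 'qvel': array([-3.75478964e-05, -1.24705317e-03, -5.76721847e-04, -1.01383190e-03,
       -1.53056615e-03, -1.06489632e-03, -1.01243022e-03]), 'effort': array([-1.35435381e-03, -4.97054780e+01, -8.60791560e-01, -4.56518099e+00,
       -1.15884334e-02, -5.47896686e-02, -1.56522260e-04]), 'position': array([0.49892281, 0.10947839, 0.21092072]), 'orientation': array([1.79289129e-05, 7.66501416e-01, 6.42242617e-01, 8.95888007e-06]), 'ft_force': array([-0.82192834,  0.035356  ,  0.22887817]), 'ft_torque': array([-0.01110613, -0.05812351,  0.02618057]), 'grip_force': 0.0, 'finger_gap': 0.0234964244000188}
```

jog_arm(
  series=[
    [0, 0, 0, 0, 0, 0, -1],
    [0, 0, 0, 0, 0, 0, -1],
    [0, 0, 0, 0, 0, 0, -1],
    [0, 0, 0, 0, 0, 0, -1],
    [0, 0, 0, 0, 0, 0, -1],
  ],
)

```text
t: 5.43
position: [0.4989, 0.1095, 0.2109]
orientation: [0.0, 0.766, 0.642, -0.0]
ft_force: [0.2, 0.1, -1.2]
finger_gap: 0.017
grip_force: 30.0
```

jog_arm(
  series=[
    [0, 0, 0.08, 0, 0, 0, -1],
    [0, 0, 0.2, 0, 0, 0, -1],
    [0, 0, 0.4, 0, 0, 0, -1],
    [0, 0, 0.6, 0, 0, 0, -1],
    [0, 0, 0.8, 0, 0, 0, -1],
  ],
)

```text
t: 5.85
position: [0.4985, 0.1094, 0.332]
orientation: [-0.0, 0.766, 0.642, -0.001]
ft_force: [0.4, -0.2, -0.9]
finger_gap: 0.017
grip_force: 30.0
```

jog_arm(
  series=[
    [0.01, -1, 0, 0, 0, 0, -1],
    [0.01, -1, 0, 0, 0, 0, -1],
    [0.01, -1, 0, 0, 0, 0, -1],
    [0.01, -1, 0, 0, 0, 0, -1],
  ],
)

```text
t: 6.18
position: [0.4997, -0.0454, 0.3309]
orientation: [0.001, 0.768, 0.64, -0.002]
ft_force: [0.2, -0.9, -0.8]
finger_gap: 0.0172
grip_force: 30.0
```

jog_arm(
  series=[
    [0.01, -1, 0, 0, 0, 0, -1],
    [0.01, -1, 0, 0, 0, 0, -1],
    [0.01, -1, 0, 0, 0, 0, -1],
    [0.01, -1, 0, 0, 0, 0, -1],
  ],
)

```text
t: 6.52
position: [0.5008, -0.1959, 0.3307]
orientation: [0.001, 0.768, 0.64, -0.001]
ft_force: [-0.1, -0.4, -0.4]
finger_gap: 0.0172
grip_force: 30.0
```

jog_arm(
  series=[
    [0.01, -1, 0, 0, 0, 0, -1],
    [0.01, -1, 0, 0, 0, 0, -1],
    [0.01, -1, 0, 0, 0, 0, -1],
    [0.01, -1, 0, 0, 0, 0, -1],
  ],
)

```text
t: 6.85
position: [0.5017, -0.3461, 0.3306]
orientation: [0.001, 0.768, 0.64, -0.001]
ft_force: [0.3, -0.8, -0.1]
finger_gap: 0.0167
grip_force: 30.0
```

jog_arm(
  series=[
    [-0.08, -0.46, 0, 0, 0, 0, -1],
    [-0.08, -0.46, 0, 0, 0, 0, -1],
    [-0.08, -0.46, 0, 0, 0, 0, -1],
    [-0.08, -0.46, 0, 0, 0, 0, -1],
    [-0.08, -0.46, 0, 0, 0, 0, -1],
  ],
)

```text
t: 7.27
position: [0.4915, -0.4086, 0.3307]
orientation: [-0.001, 0.766, 0.642, 0.0]
ft_force: [0.4, 0.2, -0.1]
finger_gap: 0.0169
grip_force: 30.0
```

jog_arm(
  series=[
    [0, 0, 0, 0, 0, 0, -1],
    [0, 0, 0, 0, 0, 0, -1],
    [0, 0, 0, 0, 0, 0, -1],
    [0, 0, 0, 0, 0, 0, -1],
    [0, 0, 0, 0, 0, 0, -1],
  ],
)

```text
t: 7.68
position: [0.4917, -0.409, 0.3311]
orientation: [0.0, 0.766, 0.643, 0.0]
ft_force: [-0.3, -1.0, -1.7]
finger_gap: 0.0169
grip_force: 30.0
```

```bash
python3 - <<'E'
from h import *
snap('wrist','w4'); t=state(); print(t['t'],t['position'],t['orientation'],t['ft_force'],t['grip_force'])
cv2.imwrite('pics/w4_b.png',cv2.resize(cv2.imread('pics/w4.png'),(800,600)))
E
```

```text
7.7333 [ 0.49159431 -0.40919801  0.33102093] [4.56133039e-05 7.66305182e-01 6.42476744e-01 9.29577075e-06] [ 0.56396061  0.05941058 -0.3422875 ] 29.99986280221492
```

View pics/w4_b.png

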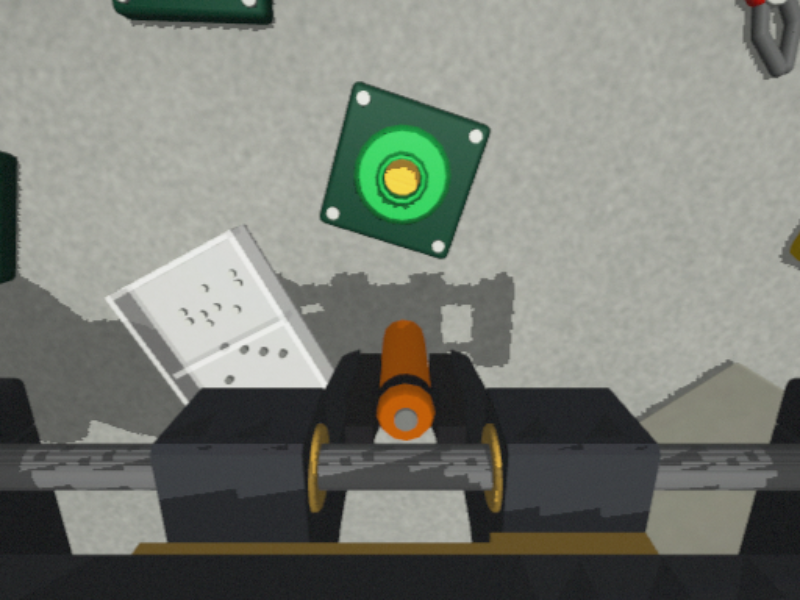

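Very clear view: the mouth is at about (402,179), the screws at (363,97), (476,136), (438,246) and (333,213), and the held cell's top button at (405,420).

```bash
python3 - <<'E'
from h import *
s=1.5625
f='w4'
im=np.load('pics/w4.npz')['im'];h=cv2.cvtColor(im,cv2.COLOR_RGB2HSV)
print('screw',np.mean([ray(f,np.array(c)/s,.018) for c in((363,97),(476,136),(438,246),(333,213))],0))
print('mouth',ray(f,np.array((402,179))/s,.07))
g=cv2.inRange(h,(50,120,130),(75,255,255));cs,_=cv2.findContours(g,0,1)
c=max(cs,key=cv2.contourArea);e=cv2.fitEllipse(c);print(e,[ray(f,e[0],z) for z in(.026,.034)])
print('celltop',ray(f,np.array((405,412))/s,.194),'button',ray(f,np.array((405,419))/s,.195))
c=im[75:165,205:310];a=cv2.resize(c,(630,540),interpolation=cv2.INTER_CUBIC)
cv2.imwrite('pics/w4c.png',a[:,:,::-1])
E
```

```text
screw [ 0.502275 -0.346275  0.018   ]
mouth [ 0.5023 -0.346   0.07  ]
((257.2886657714844, 110.26071166992188), (56.21318435668945, 59.78694534301758), 0.3361489176750183) [array([ 0.5024, -0.3441,  0.026 ]), array([ 0.5025, -0.3439,  0.034 ])]
celltop [ 0.4931 -0.4067  0.194 ] button [ 0.4928 -0.4084  0.195 ]
```

View pics/w4c.png

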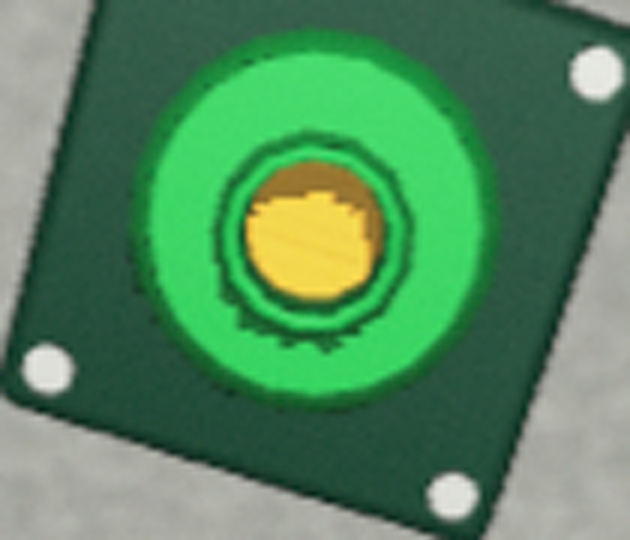

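jog_arm(
  series=[
    [0.067, 0.42, 0, 0, 0, 0, -1],
    [0.067, 0.42, 0, 0, 0, 0, -1],
    [0.067, 0.42, -0.15, 0, 0, 0, -1],
    [0.067, 0.42, -0.3, 0, 0, 0, -1],
    [0.067, 0.42, -0.3, 0, 0, 0, -1],
  ],
)

```text
t: 8.15
position: [0.5002, -0.3454, 0.2827]
orientation: [-0.003, 0.766, 0.643, -0.001]
ft_force: [-1.1, 0.4, -1.0]
finger_gap: 0.0171
grip_force: 30.0
```

jog_arm(
  series=[
    [0, 0, 0, 0, 0, 0, -1],
    [0, 0, 0, 0, 0, 0, -1],
    [0, 0, 0, 0, 0, 0, -1],
    [0, 0, 0, 0, 0, 0, -1],
  ],
)

```text
t: 8.48
position: [0.5018, -0.347, 0.2872]
orientation: [0.001, 0.767, 0.642, 0.0]
ft_force: [0.3, 0.1, -0.8]
finger_gap: 0.0173
grip_force: 30.0
```

```bash
python3 - <<'E'
from h import *
t=state(); print(t['t'],t['position'],t['orientation'],t['ft_force'])
snap('scene','s5');snap('side','d5')
A=[]
for f in('s5','d5'):
    u,v=proj(f,[.5024,-.3457,.08]);im=cv2.imread(f'pics/{f}.png');x0,y0=int(u)-25,int(v)-30;print(f,x0,y0)
    for nm,z in(('mouth',.07),('foot',.085),('shoulder',.034)): print(nm,proj(f,[.5024,-.3457,z])-[x0,y0])
    A.append(cv2.resize(im[y0:y0+60,x0:x0+50],(400,480),interpolation=cv2.INTER_CUBIC))
cv2.imwrite('pics/c5.png',np.hstack(A))
E
```

```text
8.4833 [ 0.5018229  -0.34697305  0.28717297] [1.08566953e-03 7.66702767e-01 6.42001139e-01 4.74760823e-04] [ 0.31271332  0.13396523 -0.81554576]
s5 112 238
mouth [26.2 33.3]
foot [25.  29.3]
shoulder [29.1 42.7]
d5 308 78
mouth [25.  33.1]
foot [25.8 29.3]
shoulder [23.4 42. ]
```

View pics/c5.png

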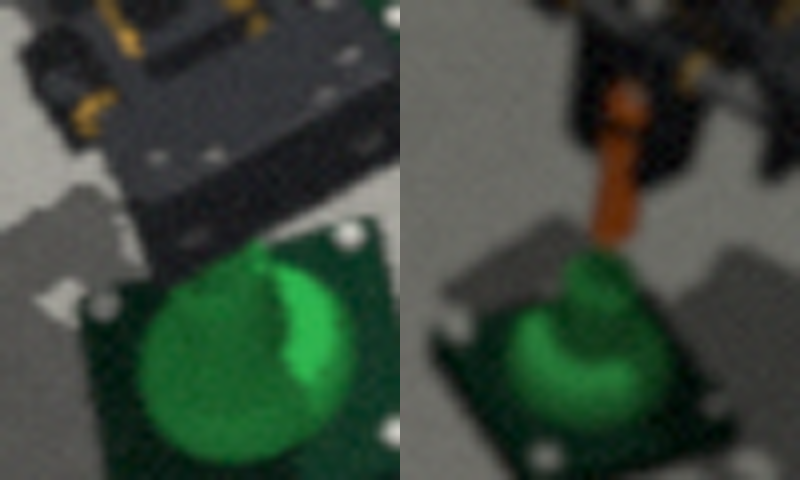

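Side view: the cell axis, extended down, lands slightly right of the tube centre (x≈610 against 599). That is about 2 mm. I'll cross-check with the wrist camera.

```bash
python3 - <<'E'
from h import *
snap('wrist','w6'); t=state(); print(t['t'],t['position'])
for z in(.034,.07): print(z,proj('w6',[.5024,-.3457,z])) 
p=t['position']
for z in(.0862,.1512): print('tcp axis',z,proj('w6',[p[0],p[1],z]))
im=cv2.imread('pics/w6.png')[160:300,180:340]
cv2.imwrite('pics/w6c.png',cv2.resize(im,(640,560),interpolation=cv2.INTER_CUBIC))
E
```

```text
8.6333 [ 0.50157142 -0.34678656  0.2866256 ]
0.034 [258.1 190.3]
0.07 [258.  205.3]
tcp axis 0.0862 [257.1 215.4]
tcp axis 0.1512 [256.4 269.9]
```

View pics/w6c.png

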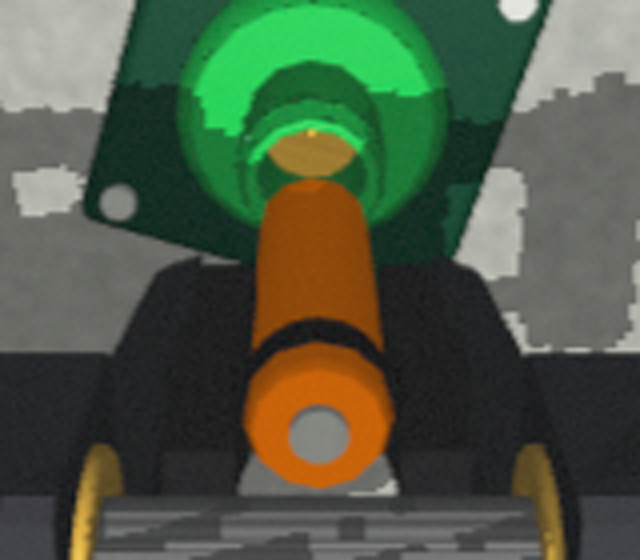

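Wrist view: the foot lines up with the mouth within about 1 mm, inside the chamfer's capture range. I'll lower it carefully.

jog_arm(
  series=[
    [0, 0.005, -0.04, 0, 0, 0, -1],
    [0, 0.005, -0.075, 0, 0, 0, -1],
    [0, 0.005, -0.1, 0, 0, 0, -1],
    [0, 0.005, -0.12, 0, 0, 0, -1],
    [0, 0.005, -0.13, 0, 0, 0, -1],
  ],
)

```text
t: 9.05
position: [0.5013, -0.3456, 0.2656]
orientation: [-0.001, 0.766, 0.642, -0.0]
ft_force: [0.9, -0.1, -1.4]
finger_gap: 0.0171
grip_force: 30.0
```

jog_arm(
  series=[
    [0, 0, 0, 0, 0, 0, -1],
    [0, 0, 0, 0, 0, 0, -1],
    [0, 0, 0, 0, 0, 0, -1],
  ],
)

```text
t: 9.3
position: [0.5016, -0.3458, 0.2666]
orientation: [0.0, 0.767, 0.642, 0.0]
ft_force: [-0.1, 0.3, -0.1]
finger_gap: 0.0171
grip_force: 30.0
```

jog_arm(
  series=[
    [0, 0, -0.02, 0, 0, 0, -1],
    [0, 0, -0.04, 0, 0, 0, -1],
    [0, 0, -0.06, 0, 0, 0, -1],
    [0, 0, -0.08, 0, 0, 0, -1],
    [0, 0, -0.08, 0, 0, 0, -1],
  ],
)

```text
t: 9.72
position: [0.5012, -0.3457, 0.2536]
orientation: [-0.001, 0.766, 0.642, -0.0]
ft_force: [0.1, -0.6, -0.1]
finger_gap: 0.0171
grip_force: 30.0
```

jog_arm(
  series=[
    [0, 0, -0.02, 0, 0, 0, -1],
    [0, 0, -0.04, 0, 0, 0, -1],
    [0, 0, -0.06, 0, 0, 0, -1],
    [0, 0, -0.07, 0, 0, 0, -1],
    [0, 0, -0.07, 0, 0, 0, -1],
  ],
)

```text
t: 10.13
position: [0.5013, -0.3457, 0.2435]
orientation: [-0.0, 0.766, 0.642, -0.0]
ft_force: [-0.4, -0.6, -0.6]
finger_gap: 0.0173
grip_force: 30.0
```

jog_arm(
  series=[
    [0, 0, -0.005, 0, 0, 0, -1],
    [0, 0, -0.008, 0, 0, 0, -1],
    [0, 0, -0.008, 0, 0, 0, -1],
  ],
)

```text
t: 10.38
position: [0.5015, -0.3458, 0.2428]
orientation: [0.0, 0.766, 0.642, 0.0]
ft_force: [0.8, -0.1, -0.4]
finger_gap: 0.017
grip_force: 30.0
```

jog_arm(
  series=[
    [0, 0, -0.005, 0, 0, 0, -1],
    [0, 0, -0.01, 0, 0, 0, -1],
    [0, 0, -0.01, 0, 0, 0, -1],
  ],
)

```text
t: 10.63
position: [0.5014, -0.3458, 0.2412]
orientation: [-0.0, 0.767, 0.642, -0.0]
ft_force: [-0.4, -0.3, 0.2]
finger_gap: 0.0169
grip_force: 30.0
```

jog_arm(
  series=[
    [0, 0, -0.003, 0, 0, 0, -1],
    [0, 0, -0.006, 0, 0, 0, -1],
    [0, 0, -0.006, 0, 0, 0, -1],
  ],
)

```text
t: 10.88
position: [0.5015, -0.3457, 0.2403]
orientation: [-0.0, 0.766, 0.642, 0.0]
ft_force: [-0.3, 0.0, -0.4]
finger_gap: 0.0168
grip_force: 30.0
```

jog_arm(
  series=[
    [0, 0, -0.003, 0, 0, 0, -1],
    [0, 0, -0.006, 0, 0, 0, -1],
    [0, 0, -0.006, 0, 0, 0, -1],
  ],
)

```text
t: 11.13
position: [0.5015, -0.3458, 0.2399]
orientation: [0.0, 0.767, 0.642, -0.0]
ft_force: [-0.5, 0.9, 3.5]
finger_gap: 0.0169
grip_force: 30.0
```

jog_arm(
  series=[
    [0, 0, -0.003, 0, 0, 0, -1],
    [0, 0, -0.005, 0, 0, 0, -1],
    [0, 0, -0.005, 0, 0, 0, -1],
  ],
)

```text
t: 11.38
position: [0.5016, -0.3458, 0.2398]
orientation: [0.0, 0.767, 0.642, -0.0]
ft_force: [-2.8, 1.2, 8.8]
finger_gap: 0.0169
grip_force: 30.0
```

The cell is seated. Force rises at TCP height 0.240, as predicted. Releasing, then lifting.

jog_arm(
  series=[
    [0, 0, 0.005, 0, 0, 0, -1],
    [0, 0, 0.005, 0, 0, 0, 0.3],
    [0, 0, 0.005, 0, 0, 0, 0.3],
    [0, 0, 0.005, 0, 0, 0, 0.3],
    [0, 0, 0.005, 0, 0, 0, 0.3],
  ],
)

```text
t: 11.8
position: [0.5014, -0.3458, 0.2392]
orientation: [-0.0, 0.766, 0.642, 0.0]
ft_force: [-0.2, 0.3, -0.0]
finger_gap: 0.0415
grip_force: 0.0
```

jog_arm(
  series=[
    [0, 0, 0, 0, 0, 0, 1],
    [0, 0, 0, 0, 0, 0, 1],
    [0, 0, 0, 0, 0, 0, 1],
    [0, 0, 0, 0, 0, 0, 1],
    [0, 0, 0, 0, 0, 0, 1],
  ],
)

```text
t: 12.22
position: [0.5015, -0.3458, 0.2394]
orientation: [0.0, 0.767, 0.642, 0.0]
ft_force: [1.0, 0.4, -0.1]
finger_gap: 0.0745
grip_force: 0.0
```

jog_arm(
  series=[
    [0, 0, 0.1, 0, 0, 0, 1],
    [0, 0, 0.3, 0, 0, 0, 1],
    [0, 0, 0.6, 0, 0, 0, 1],
    [0, 0, 0.9, 0, 0, 0, 1],
    [0, 0, 0.9, 0, 0, 0, 1],
  ],
)

```text
t: 12.63
position: [0.5035, -0.3461, 0.3814]
orientation: [0.005, 0.767, 0.642, 0.002]
ft_force: [1.3, -0.7, 0.6]
finger_gap: 0.0884
grip_force: 0.0
```

jog_arm(
  series=[
    [-0.05, -0.42, 0, 0, 0, 0, 1],
    [-0.05, -0.42, 0, 0, 0, 0, 1],
    [-0.05, -0.42, 0, 0, 0, 0, 1],
    [-0.05, -0.42, 0, 0, 0, 0, 1],
    [-0.05, -0.42, 0, 0, 0, 0, 1],
  ],
)

```text
t: 13.05
position: [0.4941, -0.4079, 0.374]
orientation: [-0.001, 0.766, 0.643, 0.0]
ft_force: [0.6, 0.4, 0.8]
finger_gap: 0.0878
grip_force: 0.0
```

jog_arm(
  series=[
    [0, 0, 0, 0, 0, 0, 1],
    [0, 0, 0, 0, 0, 0, 1],
    [0, 0, 0, 0, 0, 0, 1],
    [0, 0, 0, 0, 0, 0, 1],
  ],
)

```text
t: 13.38
position: [0.4943, -0.4081, 0.3745]
orientation: [-0.0, 0.766, 0.643, 0.0]
ft_force: [-0.0, -0.6, 0.0]
finger_gap: 0.0884
grip_force: 0.0
```

```bash
python3 - <<'E'
from h import *
snap('wrist','w7'); t=state(); print(t['t'],t['position'],t['q'])
f='w7'
for n,z in(('foot',.039),('mouth',.07),('top',.104)): print(n,proj(f,[.5024,-.3457,z]))
u,v=proj(f,[.5024,-.3457,.05]).astype(int);print(u-55,v-55)
im=cv2.imread('pics/w7.png')[max(0,v-55):v+55,u-55:u+55]
cv2.imwrite('pics/w7c.png',cv2.resize(im,None,fx=5,fy=5,interpolation=cv2.INTER_CUBIC))
E
```

```text
13.4333 [ 0.4941976  -0.40830988  0.37449762] [ 0.88207325  0.77958221 -0.49846515  1.53506498  0.42987969  0.93762024
  0.07273732]
foot [255.5 112.1]
mouth [255.2 113.5]
top [254.6 115.4]
200 57
```

View pics/w7c.png

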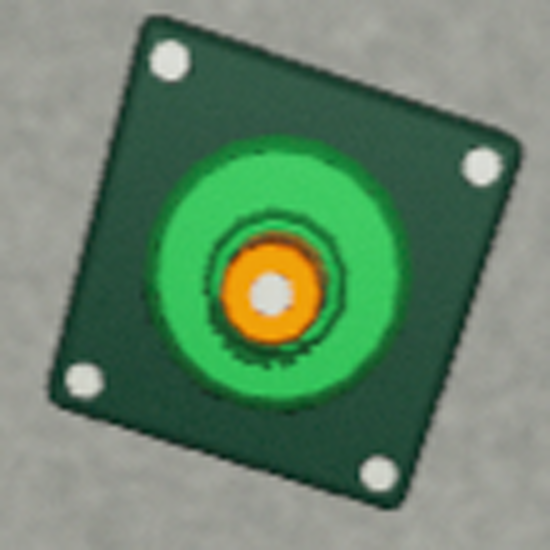

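The cell stands in the tube with its top at about (271,292) in the crop, upright on the axis. On to the barrel.

jog_arm(
  series=[
    [-0.04, 1, 0, 0, 0, 0, 1],
    [-0.04, 1, 0, 0, 0, 0, 1],
    [-0.04, 1, 0, 0, 0, 0, 1],
    [-0.04, 1, 0, 0, 0, 0, 1],
  ],
)

```text
t: 13.77
position: [0.4879, -0.254, 0.3748]
orientation: [-0.001, 0.765, 0.644, 0.001]
ft_force: [0.1, 0.8, 0.7]
finger_gap: 0.0879
grip_force: 0.0
```

jog_arm(
  series=[
    [-0.04, 1, 0, 0, 0, 0, 1],
    [-0.04, 1, 0, 0, 0, 0, 1],
    [-0.04, 1, 0, 0, 0, 0, 1],
    [-0.04, 1, 0, 0, 0, 0, 1],
  ],
)

```text
t: 14.1
position: [0.4817, -0.104, 0.375]
orientation: [-0.001, 0.765, 0.644, 0.001]
ft_force: [-0.2, 0.3, 0.1]
finger_gap: 0.0885
grip_force: 0.0
```

jog_arm(
  series=[
    [-0.04, 1, 0, 0, 0, 0, 1],
    [-0.04, 1, 0, 0, 0, 0, 1],
    [-0.04, 1, 0, 0, 0, 0, 1],
    [-0.04, 1, 0, 0, 0, 0, 1],
  ],
)

```text
t: 14.43
position: [0.4755, 0.0461, 0.375]
orientation: [-0.001, 0.765, 0.644, 0.002]
ft_force: [0.0, 0.2, -0.2]
finger_gap: 0.088
grip_force: 0.0
```

jog_arm(
  series=[
    [-0.04, 1, 0, 0, 0, 0, 1],
    [-0.04, 1, 0, 0, 0, 0, 1],
    [-0.04, 1, 0, 0, 0, 0, 1],
    [-0.04, 1, 0, 0, 0, 0, 1],
  ],
)

```text
t: 14.77
position: [0.4691, 0.1965, 0.3751]
orientation: [-0.001, 0.765, 0.644, 0.002]
ft_force: [1.0, 0.3, 0.0]
finger_gap: 0.0881
grip_force: 0.0
```

jog_arm(
  series=[
    [-0.04, 0.5, 0, 0, 0, 0, 1],
    [-0.04, 0.5, 0, 0, 0, 0, 1],
    [-0.04, 0.5, 0, 0, 0, 0, 1],
    [-0.04, 0.5, 0, 0, 0, 0, 1],
    [-0.04, 0.5, 0, 0, 0, 0, 1],
  ],
)

```text
t: 15.18
position: [0.4639, 0.2656, 0.3743]
orientation: [0.0, 0.767, 0.642, -0.001]
ft_force: [-1.1, -0.2, -0.5]
finger_gap: 0.0879
grip_force: 0.0
```

jog_arm(
  series=[
    [0, 0, 0, 0, 0, 0, 1],
    [0, 0, 0, 0, 0, 0, 1],
    [0, 0, 0, 0, 0, 0, 1],
    [0, 0, 0, 0, 0, 0, 1],
  ],
)

```text
t: 15.52
position: [0.4643, 0.2653, 0.3745]
orientation: [0.0, 0.767, 0.642, -0.0]
ft_force: [-0.9, 0.6, 0.4]
finger_gap: 0.0885
grip_force: 0.0
```

```bash
python3 - <<'E'
from h import *
print('torch screws',np.mean([ray('w7',np.array(c)/5+[200,57],.018) for c in((170,61),(482,166),(379,474),(84,381))],0))
snap('wrist','w8'); t=state(); print(t['t'],t['position'],t['orientation'],t['q'])
f='w8'
u,v=proj(f,[.4735,.333,.05]).astype(int);print(u-55,v-55)
im=cv2.imread('pics/w8.png')[max(0,v-55):v+55,max(0,u-55):u+55]
cv2.imwrite('pics/w8c.png',cv2.resize(im,None,fx=5,fy=5,interpolation=cv2.INTER_CUBIC))
E
```

```text
torch screws [ 0.502225 -0.346625  0.018   ]
15.5667 [0.46420775 0.26554183 0.37450377] [ 1.38080547e-04  7.66863887e-01  6.41809753e-01 -1.36948370e-05] [-0.35928242  0.63350708 -0.40238097  1.86431233  0.36146536  0.71588511
 -1.14469658]
200 52
```

View pics/w8c.png

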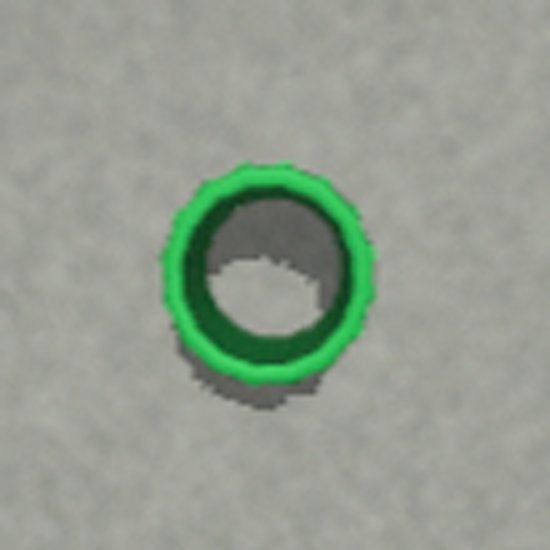

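The barrel's top ring is centred at about (269,273) in the crop and its lower opening at about (277,265).

```bash
python3 - <<'E'
from h import *
print(ray('w8',np.array((269,273.5))/5+[200,52],.08),ray('w8',np.array((276,265))/5+[200,52],.0))
E
```

```text
[0.4727 0.3342 0.08  ] [0.473  0.3341 0.    ]
```

jog_arm(
  series=[
    [0.057, 0.457, 0, 0, 0, 0, 1],
    [0.057, 0.457, 0, 0, 0, 0, 1],
    [0.057, 0.457, -0.3, 0, 0, 0, 1],
    [0.057, 0.457, -0.5, 0, 0, 0, 1],
    [0.057, 0.457, -0.6, 0, 0, 0, 1],
  ],
)

```text
t: 15.98
position: [0.4715, 0.3341, 0.2809]
orientation: [0.0, 0.766, 0.643, -0.003]
ft_force: [0.0, -0.3, -0.5]
finger_gap: 0.0883
grip_force: 0.0
```

jog_arm(
  series=[
    [0, 0, 0, 0, 0, 0, 1],
    [0, 0, 0, 0, 0, 0, 1],
    [0, 0, 0, 0, 0, 0, 1],
    [0, 0, 0, 0, 0, 0, 1],
  ],
)

```text
t: 16.32
position: [0.4731, 0.3351, 0.2861]
orientation: [-0.0, 0.767, 0.642, 0.002]
ft_force: [-0.9, -0.1, 0.7]
finger_gap: 0.0881
grip_force: 0.0
```

jog_arm(
  series=[
    [0, -0.005, -0.15, 0, 0, 0, 1],
    [0, -0.005, -0.3, 0, 0, 0, 1],
    [0, -0.005, -0.42, 0, 0, 0, 1],
    [0, -0.005, -0.5, 0, 0, 0, 1],
    [0, -0.005, -0.527, 0, 0, 0, 1],
  ],
)

```text
t: 16.73
position: [0.4725, 0.3339, 0.2048]
orientation: [0.0, 0.767, 0.642, -0.0]
ft_force: [-0.8, -0.1, -0.3]
finger_gap: 0.0882
grip_force: 0.0
```

jog_arm(
  series=[
    [0, 0, 0, 0, 0, 0, 1],
    [0, 0, 0, 0, 0, 0, 1],
    [0, 0, 0, 0, 0, 0, 1],
    [0, 0, 0, 0, 0, 0, 1],
  ],
)

```text
t: 17.07
position: [0.4729, 0.3343, 0.2065]
orientation: [-0.0, 0.767, 0.642, 0.001]
ft_force: [-0.0, -0.8, 0.5]
finger_gap: 0.088
grip_force: 0.0
```

Aligned. Closing on the barrel, then lifting.

jog_arm(
  series=[
    [0, 0, 0, 0, 0, 0, -1],
    [0, 0, 0, 0, 0, 0, -1],
    [0, 0, 0, 0, 0, 0, -1],
    [0, 0, 0, 0, 0, 0, -1],
    [0, 0, 0, 0, 0, 0, -1],
  ],
)

```text
t: 17.48
position: [0.4725, 0.334, 0.2054]
orientation: [0.0, 0.766, 0.642, 0.0]
ft_force: [-0.2, 0.0, 0.2]
finger_gap: 0.0568
grip_force: 0.0
```

jog_arm(
  series=[
    [0, 0, 0, 0, 0, 0, -1],
    [0, 0, 0, 0, 0, 0, -1],
    [0, 0, 0, 0, 0, 0, -1],
    [0, 0, 0, 0, 0, 0, -1],
    [0, 0, 0, 0, 0, 0, -1],
  ],
)

```text
t: 17.9
position: [0.4724, 0.334, 0.2053]
orientation: [-0.0, 0.766, 0.642, -0.0]
ft_force: [0.4, -0.6, -1.6]
finger_gap: 0.0394
grip_force: 30.0
```

jog_arm(
  series=[
    [0, 0, 0.08, 0, 0, 0, -1],
    [0, 0, 0.25, 0, 0, 0, -1],
    [0, 0, 0.5, 0, 0, 0, -1],
    [0, 0, 0.75, 0, 0, 0, -1],
    [0, 0, 1, 0, 0, 0, -1],
  ],
)

```text
t: 18.32
position: [0.4722, 0.3337, 0.3577]
orientation: [-0.0, 0.766, 0.642, -0.0]
ft_force: [1.2, 0.7, -1.7]
finger_gap: 0.0395
grip_force: 30.0
```

jog_arm(
  series=[
    [0.05, -1, 0, 0, 0, 0, -1],
    [0.05, -1, 0, 0, 0, 0, -1],
    [0.05, -1, 0, 0, 0, 0, -1],
    [0.05, -1, 0, 0, 0, 0, -1],
  ],
)

```text
t: 18.65
position: [0.4799, 0.179, 0.3562]
orientation: [0.002, 0.768, 0.641, -0.001]
ft_force: [0.6, -0.5, -0.2]
finger_gap: 0.0398
grip_force: 30.0
```

jog_arm(
  series=[
    [0.05, -1, 0, 0, 0, 0, -1],
    [0.05, -1, 0, 0, 0, 0, -1],
    [0.05, -1, 0, 0, 0, 0, -1],
    [0.05, -1, 0, 0, 0, 0, -1],
  ],
)

```text
t: 18.98
position: [0.487, 0.029, 0.3559]
orientation: [0.001, 0.768, 0.64, -0.001]
ft_force: [0.3, -0.4, -0.4]
finger_gap: 0.0394
grip_force: 30.0
```

jog_arm(
  series=[
    [0.05, -1, 0, 0, 0, 0, -1],
    [0.05, -1, 0, 0, 0, 0, -1],
    [0.05, -1, 0, 0, 0, 0, -1],
    [0.05, -1, 0, 0, 0, 0, -1],
  ],
)

```text
t: 19.32
position: [0.4943, -0.1211, 0.356]
orientation: [0.001, 0.768, 0.64, -0.001]
ft_force: [-0.2, 0.1, -0.7]
finger_gap: 0.0397
grip_force: 30.0
```

jog_arm(
  series=[
    [0.05, -1, 0, 0, 0, 0, -1],
    [0.05, -1, 0, 0, 0, 0, -1],
    [0.05, -1, 0, 0, 0, 0, -1],
    [0.05, -1, 0, 0, 0, 0, -1],
  ],
)

```text
t: 19.65
position: [0.5013, -0.2715, 0.356]
orientation: [0.001, 0.768, 0.64, -0.001]
ft_force: [0.4, -0.6, -0.6]
finger_gap: 0.0396
grip_force: 30.0
```

jog_arm(
  series=[
    [0, -0.3, 0, 0, 0, 0, -1],
    [0, -0.53, 0, 0, 0, 0, -1],
    [0, -0.53, 0, 0, 0, 0, -1],
    [0, -0.53, 0, 0, 0, 0, -1],
  ],
)

```text
t: 19.98
position: [0.5012, -0.3485, 0.3556]
orientation: [0.0, 0.768, 0.64, -0.001]
ft_force: [0.3, 1.2, -0.5]
finger_gap: 0.0393
grip_force: 30.0
```

jog_arm(
  series=[
    [0, 0, 0, 0, 0, 0, -1],
    [0, 0, 0, 0, 0, 0, -1],
    [0, 0, 0, 0, 0, 0, -1],
    [0, 0, 0, 0, 0, 0, -1],
    [0, 0, 0, 0, 0, 0, -1],
  ],
)

```text
t: 20.4
position: [0.5028, -0.3445, 0.3556]
orientation: [-0.0, 0.766, 0.643, 0.0]
ft_force: [-0.3, 0.1, 0.1]
finger_gap: 0.0395
grip_force: 30.0
```

```bash
python3 - <<'E'
from h import *
snap('wrist','w9');snap('side','d9'); t=state(); print(t['t'],t['position'],t['orientation'],t['grip_force'])
a=cv2.resize(cv2.imread('pics/w9.png')[100:310,160:350],(400,442),interpolation=cv2.INTER_CUBIC)
u,v=proj('d9',[.5024,-.3461,.1]).astype(int);print(u-25,v-30)
for z in(.034,.07,.104,.152,.232): print(z,(proj('d9',[.5024,-.3461,z])-[u-25,v-30])*[8,442/55],(proj('w9',[.5024,-.3461,z])-[160,100])*[400/190,442/210])
b=cv2.resize(cv2.imread('pics/d9.png')[v-30:v+25,u-25:u+25],(400,442),interpolation=cv2.INTER_CUBIC)
cv2.imwrite('pics/c9.png',np.hstack([a,b]))
E
```

```text
20.5 [ 0.50267838 -0.34498651  0.35551812] [ 3.69565567e-05  7.66202268e-01  6.42599474e-01 -3.12935291e-06] 29.954883693690135
309 73
0.034 [179.2        377.70909091] [206.31578947 155.33142857]
0.07 [192.8        306.18545455] [206.10526316 174.6952381 ]
0.104 [206.4        235.46545455] [205.68421053 198.26857143]
0.152 [225.6        131.79636364] [205.26315789 244.57333333]
0.232 [260.8        -54.64727273] [203.15789474 399.27333333]
```

View pics/c9.png

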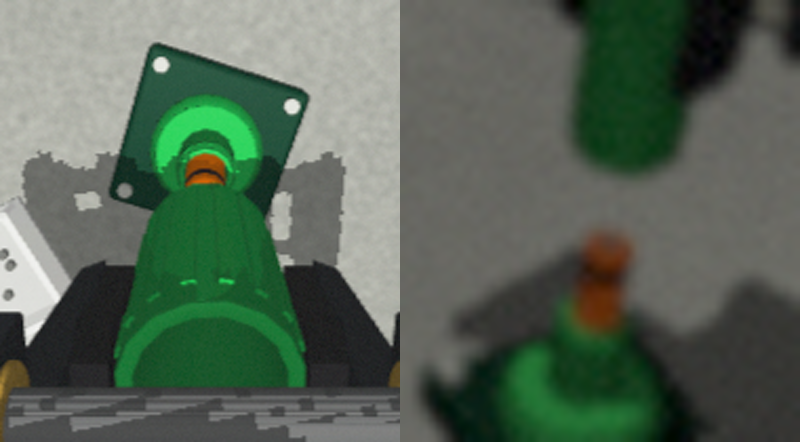

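Side view: the barrel bottom at (629,165) is in line with the cell top at (606,240), allowing for perspective. I'll lower it over the cell to just above the mouth.

jog_arm(
  series=[
    [-0.005, -0.007, -0.15, 0, 0, 0, -1],
    [-0.005, -0.007, -0.25, 0, 0, 0, -1],
    [-0.005, -0.007, -0.35, 0, 0, 0, -1],
    [-0.005, -0.007, -0.42, 0, 0, 0, -1],
    [-0.005, -0.007, -0.48, 0, 0, 0, -1],
  ],
)

```text
t: 20.92
position: [0.5017, -0.3464, 0.2824]
orientation: [-0.0, 0.766, 0.642, -0.0]
ft_force: [0.4, -0.3, -0.6]
finger_gap: 0.0398
grip_force: 30.0
```

jog_arm(
  series=[
    [0, 0, 0, 0, 0, 0, -1],
    [0, 0, 0, 0, 0, 0, -1],
    [0, 0, 0, 0, 0, 0, -1],
    [0, 0, 0, 0, 0, 0, -1],
    [0, 0, 0, 0, 0, 0, -1],
  ],
)

```text
t: 21.33
position: [0.502, -0.3466, 0.2842]
orientation: [0.001, 0.767, 0.642, 0.0]
ft_force: [-1.0, -0.0, -0.7]
finger_gap: 0.0399
grip_force: 30.0
```

jog_arm(
  series=[
    [0, 0.003, -0.04, 0, 0, 0, -1],
    [0, 0.003, -0.07, 0, 0, 0, -1],
    [0, 0.003, -0.09, 0, 0, 0, -1],
    [0, 0.003, -0.11, 0, 0, 0, -1],
    [0, 0.003, -0.11, 0, 0, 0, -1],
  ],
)

```text
t: 21.75
position: [0.5015, -0.3459, 0.266]
orientation: [-0.001, 0.766, 0.642, -0.0]
ft_force: [0.1, -0.2, -1.5]
finger_gap: 0.0396
grip_force: 30.0
```

jog_arm(
  series=[
    [0, 0, -0.015, 0, 0, 0, -1],
    [0, 0, -0.03, 0, 0, 0, -1],
    [0, 0, -0.03, 0, 0, 0, -1],
  ],
)

```text
t: 22.0
position: [0.5017, -0.346, 0.262]
orientation: [-0.0, 0.766, 0.642, -0.0]
ft_force: [0.0, -0.3, -1.7]
finger_gap: 0.0395
grip_force: 30.0
```

jog_arm(
  series=[
    [0, 0, -0.03, 0, 0, 0, -1],
    [0, 0, -0.06, 0, 0, 0, -1],
    [0, 0, -0.08, 0, 0, 0, -1],
    [0, 0, -0.1, 0, 0, 0, -1],
    [0, 0, -0.1, 0, 0, 0, -1],
  ],
)

```text
t: 22.42
position: [0.5015, -0.3459, 0.2466]
orientation: [-0.001, 0.766, 0.642, -0.0]
ft_force: [-1.0, 0.4, -1.6]
finger_gap: 0.0393
grip_force: 30.0
```

jog_arm(
  series=[
    [0, 0, -0.01, 0, 0, 0, -1],
    [0, 0, -0.02, 0, 0, 0, -1],
    [0, 0, -0.02, 0, 0, 0, -1],
    [0, 0, -0.02, 0, 0, 0, -1],
  ],
)

```text
t: 22.75
position: [0.5018, -0.3461, 0.2444]
orientation: [0.0, 0.766, 0.642, 0.0]
ft_force: [-0.9, -0.2, -0.3]
finger_gap: 0.0396
grip_force: 30.0
```

jog_arm(
  series=[
    [0, 0, -0.008, 0, 0, 0, -1],
    [0, 0, -0.016, 0, 0, 0, -1],
    [0, 0, -0.024, 0, 0, 0, -1],
    [0, 0, -0.024, 0, 0, 0, -1],
  ],
)

```text
t: 23.08
position: [0.5017, -0.346, 0.2405]
orientation: [-0.0, 0.766, 0.642, -0.0]
ft_force: [0.1, 0.7, -1.0]
finger_gap: 0.0397
grip_force: 30.0
```

jog_arm(
  series=[
    [0, 0, -0.003, 0, 0, 0, -1],
    [0, 0, -0.006, 0, 0, 0, -1],
    [0, 0, -0.006, 0, 0, 0, -1],
  ],
)

```text
t: 23.33
position: [0.5018, -0.3461, 0.2398]
orientation: [-0.0, 0.766, 0.642, 0.0]
ft_force: [0.2, -0.2, -0.7]
finger_gap: 0.0397
grip_force: 30.0
```

jog_arm(
  series=[
    [0, 0, -0.003, 0, 0, 0, -1],
    [0, 0, -0.005, 0, 0, 0, -1],
    [0, 0, -0.005, 0, 0, 0, -1],
  ],
)

```text
t: 23.58
position: [0.5018, -0.3461, 0.2393]
orientation: [0.0, 0.767, 0.642, 0.0]
ft_force: [-0.0, 0.2, 0.3]
finger_gap: 0.0397
grip_force: 30.0
```

jog_arm(
  series=[
    [0, 0, -0.002, 0, 0, 0, -1],
    [0, 0, -0.004, 0, 0, 0, -1],
    [0, 0, -0.004, 0, 0, 0, -1],
  ],
)

```text
t: 23.83
position: [0.5018, -0.3461, 0.2392]
orientation: [0.0, 0.767, 0.642, -0.0]
ft_force: [-1.7, 1.3, 5.2]
finger_gap: 0.0397
grip_force: 30.0
```

The barrel is home, with contact at the predicted height. Releasing and retreating.

jog_arm(
  series=[
    [0, 0, 0.003, 0, 0, 0, -1],
    [0, 0, 0.003, 0, 0, 0, 1],
    [0, 0, 0.003, 0, 0, 0, 1],
    [0, 0, 0.003, 0, 0, 0, 1],
    [0, 0, 0.003, 0, 0, 0, 1],
  ],
)

```text
t: 24.25
position: [0.5018, -0.3461, 0.2388]
orientation: [-0.0, 0.767, 0.642, 0.0]
ft_force: [0.2, 0.1, -0.0]
finger_gap: 0.0643
grip_force: 0.0
```

jog_arm(
  series=[
    [0, 0, 0, 0, 0, 0, 1],
    [0, 0, 0, 0, 0, 0, 1],
    [0, 0, 0, 0, 0, 0, 1],
    [0, 0, 0, 0, 0, 0, 1],
    [0, 0, 0, 0, 0, 0, 1],
  ],
)

```text
t: 24.67
position: [0.5018, -0.3461, 0.239]
orientation: [0.0, 0.766, 0.642, 0.0]
ft_force: [-0.1, -0.1, 0.3]
finger_gap: 0.0881
grip_force: 0.0
```

jog_arm(
  series=[
    [0, 0, 0.1, 0, 0, 0, 1],
    [0, 0, 0.3, 0, 0, 0, 1],
    [0, 0, 0.6, 0, 0, 0, 1],
    [0, 0, 0.9, 0, 0, 0, 1],
    [0, 0, 0.9, 0, 0, 0, 1],
  ],
)

```text
t: 25.08
position: [0.5039, -0.3464, 0.3809]
orientation: [0.005, 0.767, 0.642, 0.003]
ft_force: [0.8, 0.5, 0.6]
finger_gap: 0.0882
grip_force: 0.0
```

jog_arm(
  series=[
    [0, -0.5, 0.1, 0, 0, 0, 1],
    [0, -0.5, 0.1, 0, 0, 0, 1],
    [0, -0.5, 0.1, 0, 0, 0, 1],
    [0, -0.5, 0.1, 0, 0, 0, 1],
    [0, -0.5, 0.1, 0, 0, 0, 1],
  ],
)

```text
t: 25.5
position: [0.5017, -0.4205, 0.3884]
orientation: [-0.001, 0.766, 0.642, 0.0]
ft_force: [-0.1, 0.9, -0.9]
finger_gap: 0.0883
grip_force: 0.0
```

```bash
python3 - <<'E'
from h import *
snap('wrist','w10'); snap('scene','s10'); t=state(); print(t['t'],t['position'])
for f in('w10','s10'):
  d=np.load(f'pics/{f}.npz')['im'];h=cv2.cvtColor(d,cv2.COLOR_RGB2HSV)
  u,v=proj(f,[.5023,-.346,.08]).astype(int); r=60 if f=='w10' else 30
  y0,x0=max(0,v-r),max(0,u-r); print(f,x0,y0)
  for z in(.034,.114):print(proj(f,[.5023,-.346,z])-[x0,y0])
  c=cv2.resize(d[y0:y0+2*r,x0:x0+2*r],(400,400),interpolation=cv2.INTER_CUBIC)[:,:,::-1]
  A=c if f=='w10' else np.hstack([A,c])
cv2.imwrite('pics/c10.png',A)
E
```

```text
25.6 [ 0.50215173 -0.41947225  0.38853502]
w10 185 42
[62.4 60. ]
[58.7 60.7]
s10 107 238
[33.9 42.7]
[27.4 21.3]
```

View pics/c10.png

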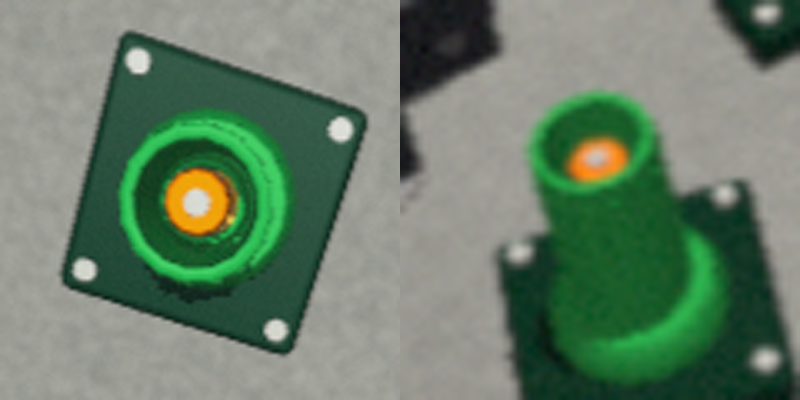

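The barrel is seated upright on the shoulder and the cell stands centred inside it, with its top at (197,202) in the crop. Handing in.

```bash
python3 -c "
from bench import *
print(finish_job())"
```

```text
the job is handed in; nothing more can be done
None
```

I lowered the long cell into the torch farthest from the base, seated the barrel on its shoulder, and handed the job in at about 26 s; no verdict came back, but the last pictures show both upright and in place.

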